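# Lock the angle table and hold the checking plate flush on its sloped face

### The arm

A 7-joint arm with a two-finger parallel gripper is mounted at the origin on a cart in front of the work surface, level with it; the furniture and walls round the work are solid. World frame = base frame: x ahead of the robot, y to its left, z up, the work surface at z = 0. Lengths are in m, angles in rad, forces in N, time in s.
With the tool pointing down it reaches from about 0.4 to 0.85 m from the base axis. Payload 10.4 kg.
Tool frame: the origin (TCP) lies at the very end of the fingers, on their centre line; the grasp point (between the pads) lies 19 mm behind it; z points along the fingers, y is the line along which they close (so a half turn about z gives the same grasp; the last joint's range is limited). The gripper opens to 87 mm and grips with 3 to 60 N. Pads are 19 mm wide; open, the fingers measure 117 mm over their backs; the gripper's body (75 mm by 190 mm) begins 51 mm behind the grasp point.
Start: joints at [1.196, 0.332, -0.065, 1.46, 0.022, 1.35, -0.088], TCP at [0.215, -0.587, 0.223] pointing down, gripper open.
Joint ranges: [-2.6, 2.6], [-0.5, 2.12], [-1.47, 1.34], [0.16, 2.42], [-1.27, 4.41], [0.06, 2.06], [-2.6, 2.6]. Speed limits (rad/s): [2.22, 2.22, 2.79, 2.79, 3.14, 3.14, 3.14].

### API

Orientations are given as a unit quaternion [x, y, z, w].
In Python, from bench import r gives the robot as it stands.
- The arm moves only by the shell command python3 -m crank 'ROWS' [FORCE]. ROWS is JSON, a list that holds one entry, the list of rows, each a list of 5 numbers: the shift along the tool's x, y, z in mm, then the turn about the tool's z in degrees, then the opening, from -1 (shut) to 1 (fully open). A call has 1 to 20 rows; each row is the pose to reach, as a shift and turn from the pose commanded when the call began, along the tool's axes at that moment; what a row does not reach only later rows make up. A row lasts 1/10 s, in which the tool goes at most 50 mm and 8.59 degrees, less where a joint would pass 70% of its speed; a pose out of reach is approached as far as the arm can. A call with a gripper value outside its range is refused whole. The fingers move at their own pace and stop on an object; FORCE is the grip in N (left out, the last holds). Time passes only in rows, so rows that repeat a pose let the fingers close. It gives the time, the measured TCP pose, the force, the opening and the grip force at its end, in the units of the state.
- r.read_state(): the state, without advancing time (a new reading comes with each control period).
- r.camera(name): name is "scene" or "top" or "wrist"; returns a dict with "image" (384x512x3 uint8, red, green, blue), "vfov" (degrees; the focal length in pixels is half the picture's height over the tangent of half this angle, whatever the lens; pixels are square), "cx", "cy" (the principal point, pixels), "eye" and "attitude" of the camera in the world. Camera axes: x right, y down, z forward; pixel columns grow to the right and rows downward; lengths in m; the calibration is good to about 2 mm. A picture is of the moment at which its call begins. There is no depth.
- r.close_job(): hands the job in; it is judged then, once.
The state is a dict: "time": time; "joint_positions": joint angles; "joint_vel": joint speeds; "joint_torque": joint torques, N m; "ee_pos": TCP position; "eef_rot": TCP orientation; "ft_force": force on the tool from outside, world axes, zero at the start; "torque": the same for the moment, N m; "width": finger opening in m; "grip_force": force on a finger pad.
Only numpy, scipy, OpenCV 4.12 (cv2) and the standard library are available. Lean on these libraries where they do the work, as an engineer would, in place of code of your own. Each camera call takes 0.05 s, during which the arm holds its last target. There are 200 camera calls.

### The job

Turn the black wing knob of the angle fixture clockwise until it is tight, so that the tilting table is clamped at the angle it has now. Then pick up the loose checking plate by its rib, tilt it to the slope of the table and hold it flush, square and centred on the sloped face with a light push, so that I can look for light under its edges. Finish while still gripping and pressing the plate there; do not let go, do not change the table's angle, and leave the other things where they are.

Things in the scene. Friction and masses are not known exactly. Their poses are not given: they have to be found in the camera images.
- angle_fixture: grey angle fixture, fixed to the cart's tray for the job; base 90 (x) x 150 (y) x 12 mm; origin under the middle of its base, x away from the robot at yaw 0, z up. The tilting table is at its -y side (30 mm from the origin), the clamp bridge with the knob at its +y side (52 mm from the origin, bridge top 114 mm high)
- tilt_table: steel tilting table of the fixture; origin on its tilt axis (the fixture's y direction, 70 mm above the tray), y along that axis. Its flat top is 70 x 70 mm and lies 20 mm from the axis. It leans so that its upper side looks up and towards the fixture's -x side (the robot), by an angle between 0.2 and 0.6 rad that differs each time. While unclamped it turns under an off-centre push (about 0.08 N m)
- table_face (a point): middle of the table's flat sloped top, on the surface; z is the outward normal, x points uphill (away from the robot), y along the tilt axis
- table_edge (a point): middle of the uphill edge of the table's top, 35 mm from table_face along its x; same axes
- clamp_knob (a joint): angle of the clamp knob in rad: grows clockwise seen from above; starts at 0 to 0.25 (loose), its screw begins to clamp the table at about 0.7, and a stop ends its turn at 1.4 (a turn to 1.2 to 1.4 counts as tight); it takes about 0.15 N m loose and 0.25 N m when tight, and stays where it is left
- knob_grip (a point): on the knob's vertical axis, 138 mm above the tray, in the middle of the knob's upright wing: a bar 44 mm long (the point's x), 12 mm thick (y), 26 mm tall, reaching 11 mm above and 15 mm below the point
- check_plate: loose aluminium checking plate, 0.2 kg: square 60 x 60 x 8 mm with flat underside, and a rib on its top 42 mm long (plate's x), 12 mm thick (plate's y), 38 mm tall (from 8 to 46 mm above the underside). Origin: middle of the underside; z up out of the rib side. It lies flat on the tray; on the table it may sit either way round (half a turn makes no difference)
- rib_mid (a point): middle of the rib, 31 mm above the plate's underside: where to grip it; axes as the plate
- shim_stack: bystander: small round stack of spring shims, 36 mm across and 10 mm high, on the tray; origin under its middle
- brass_ring: bystander: brass bush, 37 mm across, 18 mm high, on the 40 mm high front ledge of the cart; origin under its middle
- brass_cup: bystander: brass cup, 45 mm across, 25 mm high, on the front ledge; origin under its middle
- zip_case: bystander: black zip case, 66 x 97 x 38 mm, on the front ledge; origin under its middle
There are look-alikes about, which are no part of the job. What is shaped like the check_plate but turquoise is not meant.

How it is judged:
On the way, in this order (a step that is already met when the one before it is completed fails the run):
1. the clamp knob is turned tight while the plate still lies on the tray (value of joint clamp_knob above 1.05 rad and height (world z) of check_plate below 0.02 m), for 0.2 s.
2. the plate is lifted in the fingers (height (world z) of check_plate above 0.05 m and contact force between the fingers and check_plate above 1 N and contact force between check_plate and tilt_table below 0.5 N), for 0.1 s.
At the end, for the whole second after the job is handed in: Knob past 1.0 rad. Plate still gripped, at rest on the face: tilt within 0.04 rad, gap under 1.5 mm, middle within 10 mm of the face's middle each way, turned under 0.12 rad, pressed with 3 to 30 N. Table edge within 4 mm of its start (value of joint clamp_knob above 1 rad and angle between the z axis of check_plate and the z axis of table_face, either way round below 0.04 rad and angle between the y axis of check_plate and the y axis of table_face, either way round below 0.12 rad and x of check_plate in the frame of table_face between -0.01 and 0.01 m and y of check_plate in the frame of table_face between -0.01 and 0.01 m and z of check_plate in the frame of table_face between -0.003 and 0.0015 m and contact force between check_plate and tilt_table between 3 and 30 N and contact force between the fingers and check_plate above 2 N and linear speed of check_plate below 0.02 m/s and distance of table_edge from where it was at the start of the episode below 0.004 m); the arm keeps its last pose, push and grip.
It fails at once if the table's angle is changed (distance of table_edge from where it was at the start of the episode above 0.005 m).
It fails at once if a bystander is disturbed (distance of any of shim_stack, brass_ring, brass_cup, zip_case from where it was at the start of the episode above 0.03 m).
It fails at once if the plate is rammed onto the table (contact force between check_plate and tilt_table above 80 N).
It also fails if it takes over 54 s, if anything falls off the work surface, if the arm or the gripper's body presses on something with over 40 N, if the wrist force passes 120 N, or if a joint passes its speed limit or range.

## Working session

There is one attempt and no reset: what is moved stays moved. The work goes in short steps, Python scripts to look and compute and a shell command to move; the robot and the scene stay as the last step left them, time stands still between calls to the robot, and variables do not carry over. Pictures are saved under pics/ and viewed, at most 10 in all, crops included, and the job is handed in when it is done.

```bash
ls; mkdir -p pics; python3 - <<'E'
from bench import r
import cv2,numpy as np
ims=[]
for n in("scene","top"):
    c=r.camera(n); cv2.imwrite(f"pics/{n}0.png",c["image"][...,::-1])
    np.savez(f"{n}0.npz",**c); print(n,c["vfov"],c["cx"],c["cy"],c["eye"],c["attitude"])
    
s=r.read_state(); print(s)
E
```

```text
pics
scene 48.59526503918171 256.81147544959987 188.35366093851314 [-0.10703405  0.44413063  0.8198478 ] [-0.44130272  0.81168796 -0.33854201  0.17833638]
top 57.49541157749889 255.39161734846178 194.52735474240347 [0.32721028 0.0187697  0.99528579] [-0.69730884  0.71059344 -0.05343389  0.07721497]
{'time': 0.1, 'joint_positions': array([ 1.19641551,  0.33282752, -0.06470498,  1.46084205,  0.02163813,
        1.3498685 , -0.08848846]), 'joint_vel': array([ 0.00060008, -0.00094896,  0.00062082, -0.00030979, -0.00053704,
        0.00041867, -0.00152349]), 'joint_torque': array([ 1.10094541e-03, -6.24547362e+01,  2.45657534e-02, -3.90715456e+01,
       -6.14874344e-02,  3.65640863e-02,  7.12526639e-05]), 'ee_pos': array([ 0.21523137, -0.58642058,  0.22182904]), 'eef_rot': array([ 9.84567122e-01,  1.75006263e-01, -1.53103028e-04, -6.05361581e-04]), 'ft_force': array([ 0.5557285 , -1.01838341,  0.50692683]), 'torque': array([-0.04454805,  0.01740811,  0.03266779]), 'grip_force': 0.0, 'width': 0.08714384102765023}
```

View pics/scene0.png

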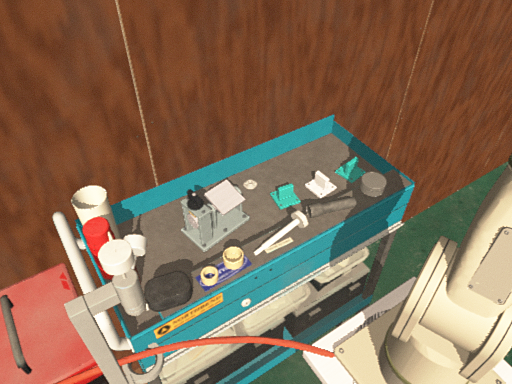

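View pics/top0.png

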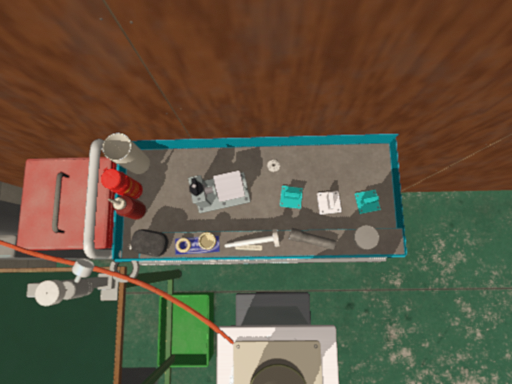

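```bash
cat > h.py <<'E'
import numpy as np,cv2
from scipy.spatial.transform import Rotation as R
def load(n): return dict(np.load(n+".npz"))
def f(c): return 192/np.tan(np.radians(float(c["vfov"]))/2)
def proj(c,p):
    q=R.from_quat(c["attitude"]).inv().apply(np.atleast_2d(p)-c["eye"]); 
    return q[:,:2]/q[:,2:]*f(c)+[c["cx"],c["cy"]]
def ray(c,uv):
    d=np.append((np.array(uv,float)-[c["cx"],c["cy"]])/f(c),1); return R.from_quat(c["attitude"]).apply(d)
def plane(c,uv,z):
    d=ray(c,uv); return c["eye"]+d*(z-c["eye"][2])/d[2]
def tri(c1,u1,c2,u2):
    A=[];b=[]
    M=np.zeros((3,3));v=np.zeros(3);
    for c,u in((c1,u1),(c2,u2)):
        d=ray(c,u);d/=np.linalg.norm(d);P=np.eye(3)-np.outer(d,d);M+=P;v+=P@c["eye"]
    p=np.linalg.solve(M,v);return p
E
python3 - <<'E'
from h import *
s,t=load("scene0"),load("top0")
print(proj(t,[[0,0,0],[.215,-.587,.222]]),proj(s,[[0,0,0],[.215,-.587,.222]]))
for z in(0,.05):print(plane(t,(218,190),z),plane(t,(329,202),z),plane(s,(320,186),z))
print(plane(t,(391,140),0.05),plane(t,(130,255),0.04))
a=cv2.resize(s["image"][150:250,160:400],None,fx=3.3,fy=3.3,interpolation=2)[...,::-1]
b=cv2.resize(t["image"][145:245,170:410],None,fx=3.3,fy=3.3,interpolation=2)[...,::-1]
cv2.imwrite("pics/crop.png",np.vstack([a,b])[:600])
print(a.shape)
E
```

```text
[[277.88032836 386.89578207]
 [563.84618459 310.77840906]] [[415.92888652 368.74972541]
 [541.9150725  120.45750494]]
[0.52972311 0.15968468 0.        ] [ 0.48746152 -0.15945598  0.        ] [ 4.89087769e-01 -1.61722229e-01  1.11022302e-16]
[0.51954951 0.15260556 0.05      ] [ 0.47941101 -0.15050249  0.05      ] [ 0.45273213 -0.12477312  0.05      ]
[ 0.65095382 -0.33184065  0.05      ] [0.34633218 0.39412778 0.04      ]
(330, 792, 3)
```

View pics/crop.png

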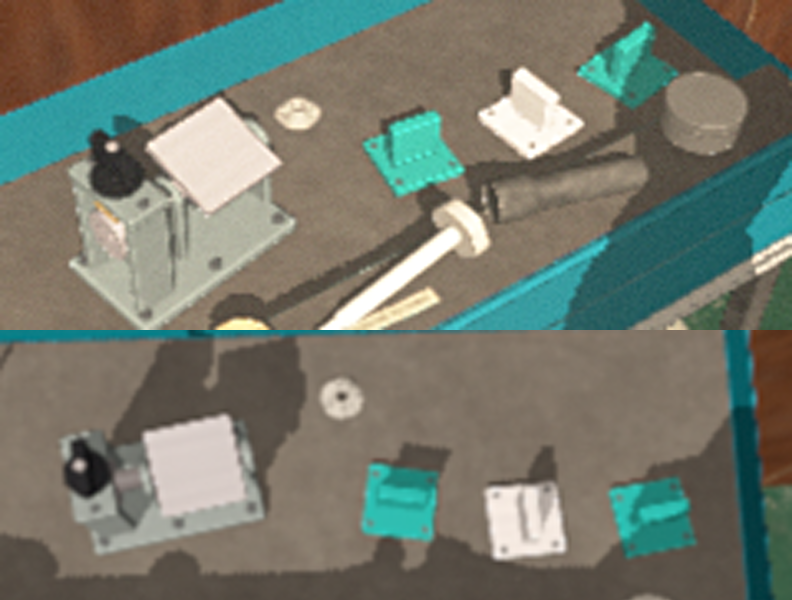

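```bash
cat >> h.py <<'E'
def rows(p,yaw=None,st=None):
    "mm shifts & deg turn from present pose to TCP p and yaw (world angle of tool x, mod 180)"
    from bench import r
    s=st or r.read_state(); Q=R.from_quat(s["eef_rot"]); M=Q.as_matrix()
    d=M.T@(np.array(p)-s["ee_pos"])*1000
    y=np.arctan2(M[1,0],M[0,0]); 
    t=0 if yaw is None else np.degrees((y-yaw+np.pi/2)%np.pi-np.pi/2)
    print("rows",d.round(1),"turn",round(t,1),"yaw",round(np.degrees(y),2),"tilt",(M[:,2]).round(4),"q7",round(s["joint_positions"][6],3),"t",s["time"])
E
python3 - <<'E'
from h import *
s,t=load("scene0"),load("top0")
C=lambda x,y:(170+x/3.3,145+(y-330)/3.3)
S=lambda x,y:(160+x/3.3,150+y/3.3)
print("knob",plane(t,C(87,467),.14),tri(t,C(87,467),s,S(112,160)))
for a,b in(((143,433),(147,146)),((228,416),(218,98)),((243,499),(281,160)),((160,515),(208,212))): print(tri(t,C(*a),s,S(*b)))
rows([.44,.13,.32],0)
E
```

```text
knob [0.51141015 0.19451299 0.14      ] [0.51404262 0.19719326 0.13100241]
[0.54735285 0.15804483 0.09484624]
[0.56006577 0.09016216 0.09685792]
[0.49355882 0.07852428 0.08280393]
[0.48276866 0.1461313  0.07759654]
rows [ 457.9 -595.2  -97.5] turn 20.2 yaw 20.16 tilt [-5.0e-04  1.1e-03 -1.0e+00] q7 -0.088 t 0.1
```

```bash
python3 -m crank '[[[458,-595,-97,20,1],[458,-595,-97,20,1],[458,-595,-97,20,1],[458,-595,-97,20,1],[458,-595,-97,20,1],[458,-595,-97,20,1],[458,-595,-97,20,1],[458,-595,-97,20,1],[458,-595,-97,20,1],[458,-595,-97,20,1],[458,-595,-97,20,1],[458,-595,-97,20,1],[458,-595,-97,20,1],[458,-595,-97,20,1],[458,-595,-97,20,1],[458,-595,-97,20,1],[458,-595,-97,20,1],[458,-595,-97,20,1]]]' 20
python3 - <<'E'
from h import *
from bench import r
c=r.camera("wrist"); np.savez("w1.npz",**c); cv2.imwrite("pics/w1.png",c["image"][...,::-1])
print(c["vfov"],c["eye"],R.from_quat(c["attitude"]).as_matrix().round(2)); s=r.read_state(); print(s["ee_pos"],s["time"],s["joint_positions"])
E
```

```text
time: 1.9
ee_pos: [0.4401, 0.1284, 0.319]
eef_rot: [1.0, 0.001, -0.0, 0.0]
ft_force: [-0.2, -0.7, 0.0]
width: 0.0871
grip_force: 0.0
58.64287216391534 [0.51565972 0.12869141 0.48028791] [[ 0.   -0.96 -0.27]
 [-1.   -0.   -0.  ]
 [ 0.    0.27 -0.96]]
[0.44016557 0.12796585 0.31910678] 1.95 [ 0.58771575 -0.04820175 -0.91808066  1.67406378 -0.03788857  1.49784673
 -1.89730827]
```

View pics/w1.png

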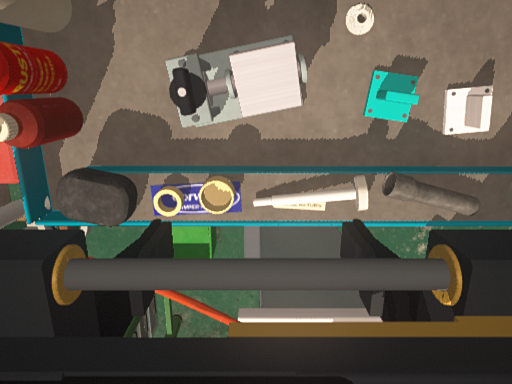

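```bash
python3 -m crank '[[[-10,-32,79,0,1],[-10,-32,79,0,1],[-10,-32,79,0,1],[-10,-32,79,0,1]]]'
python3 - <<'E'
from h import *
from bench import r
c=r.camera("wrist"); np.savez("w2.npz",**c)
b=cv2.resize(c["image"][:200,80:420],None,fx=2.3,fy=2.3,interpolation=2)[...,::-1]
cv2.imwrite("pics/w2.png",b); print(c["eye"],r.read_state()["ee_pos"],r.read_state()["joint_positions"][6])
for n in("w1","w2"):
    i=cv2.GaussianBlur(load(n)["image"],(3,3),0);h=cv2.cvtColor(i,cv2.COLOR_RGB2HSV)
    m=((h[...,2]>195)&(h[...,1]<45)).astype("uint8"); m[220:]=0
    for q in cv2.findContours(m,0,2)[0]:
        if cv2.contourArea(q)>600: print(n,cv2.contourArea(q),cv2.minAreaRect(q),cv2.approxPolyDP(q,5,True)[:,0].tolist())
E
```

```text
time: 2.35
ee_pos: [0.4304, 0.1602, 0.2412]
eef_rot: [1.0, 0.001, -0.0, 0.0]
ft_force: [-0.1, 0.3, 0.5]
width: 0.0875
grip_force: 0.0
[0.50583655 0.16060194 0.40248583] [0.43112707 0.16031587 0.24192508] -2.0035988924909374
w1 911.0 ((304.43902587890625, 202.5487823486328), (16.069791793823242, 102.74272155761719), 85.03025817871094) [[355, 191], [253, 204], [323, 209], [325, 201], [355, 198]]
w1 1312.5 ((467.5, 111.0), (46.0, 47.0), 90.0) [[491, 92], [482, 97], [478, 128], [464, 124], [471, 88], [447, 90], [444, 133], [487, 130]]
w1 4205.5 ((253.9660186767578, 82.33346557617188), (63.18735885620117, 93.78123474121094), 78.46537780761719) [[294, 44], [230, 56], [238, 98], [229, 98], [214, 121], [300, 105]]
w2 1040.0 ((344.2352294921875, 214.44117736816406), (12.559873580932617, 126.79491424560547), 85.42607879638672) [[407, 204], [281, 219], [366, 219], [407, 213]]
w2 6916.5 ((291.5463562011719, 68.72786712646484), (80.20532989501953, 120.66509246826172), 78.50343322753906) [[343, 19], [261, 35], [268, 87], [254, 88], [240, 118], [346, 98]]
```

View pics/w2.png

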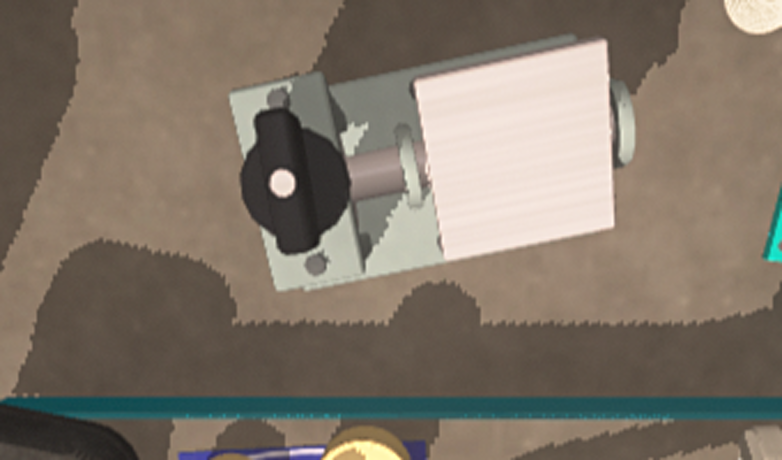

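```bash
python3 - <<'E'
from h import *
from scipy.optimize import brentq
c=load("w2"); C=lambda x,y:(80+x/2.3-.3,y/2.3-.3)
uv=[C(415,80),C(605,39),C(614,226),C(443,261)]
def cor(t):
    z=.07+.02*np.cos(t);h=.035*np.sin(t); return np.array([plane(c,uv[0],z+h),plane(c,uv[1],z+h),plane(c,uv[2],z-h),plane(c,uv[3],z-h)])
g=lambda t:np.linalg.norm((cor(t)[0]+cor(t)[1]-cor(t)[2]-cor(t)[3])[:2])/2-.07*np.cos(t)
for t in(.1,.2,.3,.4,.5,.6):print(t,g(t))
for t in (.25,.3,.35):
    P=cor(t);print(P.round(4).tolist(),P.mean(0).round(4),np.linalg.norm(P[0]-P[1]),np.linalg.norm(P[3]-P[2]))
    v=P[0]+P[3]-P[1]-P[2]; print("fixture yaw",np.degrees(np.arctan2(-v[0],v[1])))
a,b=plane(c,C(276,112),.149),plane(c,C(299.5,252),.149)
print("knob",a,b,(a+b)/2,np.linalg.norm(a-b),"wing yaw",np.degrees(np.arctan2(*(a-b)[1::-1])))
E
```

```text
0.1 -0.0036877200611723088
0.2 -0.0027989529380528094
0.3 -0.001164099428079171
0.4 0.001199383416667324
0.5 0.0042663081661034885
0.6 0.008004084272040898
[[0.5479, 0.157, 0.098], [0.5614, 0.09, 0.098], [0.4969, 0.0776, 0.0807], [0.4832, 0.1453, 0.0807]] [0.5224 0.1175 0.0894] 0.06841617967441713 0.06907284267480596
fixture yaw 11.393105472301356
[[0.5478, 0.1571, 0.0994], [0.5612, 0.0903, 0.0994], [0.4968, 0.0771, 0.0788], [0.4831, 0.1452, 0.0788]] [0.5222 0.1174 0.0891] 0.06809874899921946 0.06949264362320486
fixture yaw 11.393313101005106
[[0.5476, 0.1571, 0.1008], [0.5609, 0.0906, 0.1008], [0.4968, 0.0766, 0.0768], [0.4829, 0.1451, 0.0768]] [0.522  0.1174 0.0888] 0.06779785997907567 0.06991714669954763
fixture yaw 11.393516994783393
knob [0.53194652 0.19943249 0.149     ] [0.49074383 0.19385563 0.149     ] [0.51134517 0.19664406 0.149     ] 0.041578396884710565 wing yaw 7.708246663846999
```

```bash
python3 - <<'E'
from h import *
rows([.5115,.198,.19],np.radians(7.7)); rows([.5115,.198,.127],np.radians(7.7))
E
```

```text
rows [ 80.3 -37.6  52. ] turn -7.7 yaw 0.05 tilt [ 1.4e-03 -4.0e-04 -1.0e+00] q7 -2.004 t 2.4
rows [ 80.2 -37.7 115. ] turn -7.7 yaw 0.05 tilt [ 1.4e-03 -4.0e-04 -1.0e+00] q7 -2.004 t 2.4
```

```bash
python3 -m crank '[[[80,-38,40,-7.7,0.2],[80,-38,40,-7.7,0.2],[80,-38,40,-7.7,0.2],[80,-38,80,-7.7,0.2],[80,-38,115,-7.7,0.2],[80,-38,115,-7.7,0.2],[80,-38,115,-7.7,0.2]]]' 40
python3 - <<'E'
from h import *
from bench import r
rows([.5115,.198,.127],np.radians(7.7)); s=r.read_state(); print(s["joint_positions"],s["torque"],s["ft_force"])
E
```

```text
time: 3.1
ee_pos: [0.5111, 0.1992, 0.1275]
eef_rot: [0.998, 0.068, 0.001, 0.0]
ft_force: [0.6, 0.3, 1.8]
width: 0.0532
grip_force: 0.0
rows [0.2 1.2 0.5] turn 0.1 yaw 7.78 tilt [ 1.4e-03 -2.0e-04 -1.0e+00] q7 -2.152 t 3.1
[ 0.34878679  0.39807513 -0.96646576  1.74551362  0.35281014  1.1831514
 -2.15212751] [ 0.08335953 -0.0041584   0.01815001] [0.56560069 0.28209604 1.83290071]
```

```bash
python3 -m crank '[[[0,0,0,0,-1],[0,0,0,0,-1],[0,0,0,0,-1],[0,0,0,0,-1],[0,0,0,0,-1]]]' 40
python3 -m crank '[[[0,0,0,7,-1],[0,0,0,14,-1],[0,0,0,21,-1],[0,0,0,28,-1],[0,0,0,35,-1],[0,0,0,42,-1],[0,0,0,49,-1],[0,0,0,54,-1],[0,0,0,54,-1]]]' 40
python3 - <<'E'
from h import *
from bench import r
rows([.5115,.198,.127],np.radians(7.7)); s=r.read_state(); print(s["joint_positions"],s["torque"],s["ft_force"])
E
```

```text
time: 3.6
ee_pos: [0.5102, 0.1998, 0.1258]
eef_rot: [0.998, 0.068, 0.0, 0.0]
ft_force: [-0.0, -0.4, 0.3]
width: 0.0199
grip_force: 0.0
time: 4.5
ee_pos: [0.511, 0.1988, 0.1229]
eef_rot: [0.958, -0.286, -0.007, 0.013]
ft_force: [-15.8, -5.8, 71.6]
width: 0.0121
grip_force: 49.9
rows [ 0.8  0.5 -4. ] turn -40.9 yaw -33.25 tilt [-0.0199 -0.0207 -0.9996] q7 -2.602 t 4.5
[-0.51494376  0.2607526   0.06286336  1.77013436 -0.00693907  1.13819521
 -2.60200258] [-1.13362093  3.41001536  0.09834246] [-15.8096018   -5.83478124  71.63005426]
```

```bash
python3 -m crank '[[[0,0,-2,-5,-0.4],[0,0,-4,-10,0.2],[0,0,-6,-12,0.2],[0,0,-10,-12,0.2],[0,0,-50,-12,0.2],[0,0,-70,-12,0.2],[0,0,-70,-12,0.2]]]' 40
python3 - <<'E'
from h import *
from bench import r
rows([.5115,.198,.19],np.radians(-33)); s=r.read_state(); print(s["joint_positions"],s["torque"],s["ft_force"])
c=r.camera("top"); np.savez("t2.npz",**c); cv2.imwrite("pics/t2.png",cv2.resize(c["image"][140:240,160:360],None,fx=4,fy=4)[...,::-1])
E
```

```text
time: 5.2
ee_pos: [0.5093, 0.1983, 0.1848]
eef_rot: [0.983, -0.184, -0.012, 0.016]
ft_force: [0.2, -0.1, 0.7]
width: 0.051
grip_force: 0.0
rows [ 2.  -0.3 -5.3] turn 11.8 yaw -21.18 tilt [-0.0299 -0.0269 -0.9992] q7 -2.4 t 5.2
[-0.49050694  0.21222156  0.03289872  1.69246402  0.0041521   1.27571191
 -2.39960469] [ 0.02640189 -0.00682608  0.00579655] [ 0.16474241 -0.14260964  0.69694613]
```

```bash
python3 -m crank '[[[0,0,-40,-8,0.2],[0,0,-40,-16,0.2],[0,0,-40,-24,0.2],[0,0,-40,-32,0.2],[0,0,-40,-40,0.2],[0,0,-40,-48,0.2],[0,0,-40,-56,0.2],[0,0,-40,-64,0.2],[0,0,-40,-72,0.2],[0,0,-40,-80,0.2],[0,0,-40,-88,0.2],[0,0,-40,-96,0.2],[0,0,-40,-104,0.2],[0,0,-40,-112,0.2],[0,0,-40,-120,0.2],[0,0,-40,-128,0.2],[0,0,-40,-136,0.2],[0,0,-40,-144,0.2],[0,0,-40,-152,0.2],[0,0,-40,-160,0.2]]]'
python3 - <<'E'
from h import *
from bench import r
rows([.5115,.198,.127],np.radians(-33)); s=r.read_state(); print(s["joint_positions"],s["ee_pos"])
c=r.camera("top"); np.savez("t3.npz",**c); cv2.imwrite("pics/t3.png",cv2.resize(c["image"][140:240,160:360],None,fx=4,fy=4)[...,::-1])
E
```

```text
time: 7.25
ee_pos: [0.5086, 0.1984, 0.22]
eef_rot: [0.349, 0.937, -0.021, -0.012]
ft_force: [-0.1, -0.0, 0.2]
width: 0.0522
grip_force: 0.0
rows [-3.2  6.  92.8] turn -7.8 yaw 139.16 tilt [-0.0367 -0.0301 -0.9989] q7 0.359 t 7.25
[-0.27923243  0.2050533  -0.21060543  1.6282146   0.05324633  1.35963184
  0.35927838] [0.50856518 0.1983657  0.21997796]
```

```bash
python3 - <<'E'
from h import *
from bench import r
c=r.camera("wrist"); np.savez("w3.npz",**c)
t=load("t3")["image"][150:230,165:285]
a=cv2.resize(c["image"],(512,384));b=cv2.resize(t,(288,192),interpolation=2);o=np.zeros((384,800,3),"uint8");o[:,:512]=a;o[:192,512:]=b
cv2.imwrite("pics/w3.png",o[...,::-1])
E
```

```text
(no output)
```

View pics/w3.png

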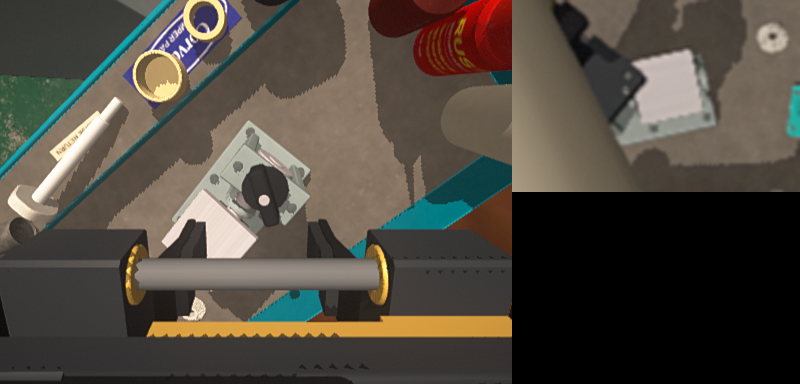

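```bash
python3 - <<'E'
from h import *
c=load("w3")
a,b=plane(c,(262,170),.149),plane(c,(270,224),.149)
y=np.arctan2(*(a-b)[1::-1]);print((a+b)/2,np.linalg.norm(a-b),np.degrees(y)%180)
p=[.511,.198]
rows(p+[.15],y);rows(p+[.129],y)
E
```

```text
[0.51126226 0.20097077 0.149     ] 0.0407741302745309 148.13463242210233
rows [-2.5  4.6 70. ] turn -9.2 yaw 138.96 tilt [-0.0365 -0.0301 -0.9989] q7 0.356 t 7.35
rows [-2.7  5.6 91. ] turn -9.2 yaw 138.96 tilt [-0.0365 -0.0301 -0.9989] q7 0.356 t 7.35
```

```bash
python3 -m crank '[[[-2.5,4.6,45,-8,0.2],[-2.5,4.6,70,-9,0.2],[-2.6,5.6,91,-9,0.2],[-2.6,5.6,91,-9,0.2],[-2.6,5.6,91,-9,-1],[-2.6,5.6,91,-9,-1],[-2.6,5.6,91,-9,-1],[-2.6,5.6,91,-9,-1],[-2.6,5.6,91,-9,-1],[-2.6,5.6,91,-9,-1],[-2.6,5.6,91,-9,-1]]]' 40
python3 -m crank '[[[0,0,0,5,-1],[0,0,0,10,-1],[0,0,0,15,-1],[0,0,0,20,-1],[0,0,0,25,-1],[0,0,0,30,-1],[0,0,0,30,-1]]]' 40
python3 - <<'E'
from h import *
from bench import r
rows([.5115,.198,.129],0); s=r.read_state(); print(s["joint_positions"],s["torque"],s["ft_force"])
E
```

```text
time: 8.45
ee_pos: [0.5116, 0.1982, 0.1305]
eef_rot: [0.277, 0.961, -0.019, -0.013]
ft_force: [-3.0, -1.4, 3.9]
width: 0.0117
grip_force: 39.6
time: 9.15
ee_pos: [0.5114, 0.1981, 0.1306]
eef_rot: [0.517, 0.856, -0.022, -0.007]
ft_force: [-5.1, -2.1, 4.9]
width: 0.0118
grip_force: 39.8
rows [-0.1  0.1  1.6] turn -62.3 yaw 117.73 tilt [-0.0351 -0.0299 -0.9989] q7 -0.017 t 9.15
[-0.32446874  0.2746992  -0.15806355  1.73572753  0.0574155   1.17997638
 -0.01702215] [-0.30003624  0.57813533 -0.04751363] [-5.14245361 -2.12076935  4.92640575]
```

```bash
python3 -m crank '[[[0,0,0,0,-0.5],[0,0,0,0,0.2],[0,0,0,0,0.2],[0,0,-50,0,0.2],[0,0,-100,0,0.2],[0,0,-130,0,0.2],[0,0,-130,0,0.2]]]' 40
python3 - <<'E'
from h import *
c=load("w1")
P=np.array([plane(c,u,.008) for u in((447,89),(491.5,92),(487.5,131),(443.5,133.5))]);print(P,P.mean(0))
for i in range(4): d=P[i]-P[i-1];print(np.linalg.norm(d),np.degrees(np.arctan2(d[1],d[0])))
rows([.545,-.16,.27],np.pi)
E
```

```text
time: 9.85
ee_pos: [0.5181, 0.2033, 0.2651]
eef_rot: [0.516, 0.856, -0.018, -0.005]
ft_force: [-0.1, 0.8, -0.2]
width: 0.0513
grip_force: 0.0
[[ 0.51384802 -0.12577983  0.008     ]
 [ 0.51006049 -0.18582527  0.008     ]
 [ 0.45825948 -0.19015594  0.008     ]
 [ 0.45477229 -0.13005975  0.008     ]] [ 0.48423507 -0.1579552   0.008     ]
0.059230563279869516 4.143720793889627
0.060164768882803685 -93.6093055820733
0.051981723808645575 -175.22106907201177
0.06019727941908411 93.32096604596457
rows [-333.7 -146.     3.8] turn -62.1 yaw 117.86 tilt [-0.0272 -0.026  -0.9993] q7 -0.002 t 9.85
```

```bash
python3 -m crank '[[[-334,-146,4,-66,0.2],[-334,-146,4,-66,0.2],[-334,-146,4,-66,0.2],[-334,-146,4,-66,0.2],[-334,-146,4,-66,0.2],[-334,-146,4,-66,0.2],[-334,-146,4,-66,0.2],[-334,-146,4,-66,0.2],[-334,-146,4,-66,0.2],[-334,-146,4,-66,0.2],[-334,-146,4,-66,0.2]]]'
python3 - <<'E'
from h import *
from bench import r
c=r.camera("wrist"); np.savez("w4.npz",**c); cv2.imwrite("pics/w4.png",c["image"][...,::-1])
rows([.486,-.158,.2],np.radians(4)); print(r.read_state()["joint_positions"])
E
```

```text
time: 10.95
ee_pos: [0.543, -0.1602, 0.2652]
eef_rot: [-0.033, 0.999, -0.014, -0.018]
ft_force: [-0.0, -0.0, -0.3]
width: 0.0522
grip_force: 0.0
rows [54.4  7.4 67.3] turn -0.2 yaw -176.2 tilt [-0.035  -0.0288 -0.999 ] q7 1.821 t 11.0
[0.15575788 0.20127706 0.03291055 1.53555756 0.02855554 1.43392757
 1.82144187]
```

View pics/w4.png

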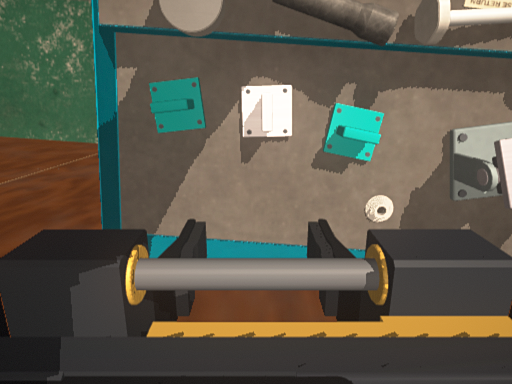

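```bash
python3 - <<'E'
from h import *
c=load("w4")
i=cv2.GaussianBlur(c["image"],(3,3),0);h=cv2.cvtColor(i,cv2.COLOR_RGB2HSV)
m=((h[...,2]>170)&(h[...,1]<45)).astype("uint8");m[:,:230]=0;m[:,305:]=0;m[:70]=0;m[150:]=0
m=cv2.morphologyEx(m,3,np.ones((7,7)))
q=max(cv2.findContours(m,0,2)[0],key=cv2.contourArea);print(cv2.minAreaRect(q),cv2.approxPolyDP(q,4,True)[:,0].tolist())
P=np.array([plane(c,u,.008) for u in((241,85.5),(291.5,84.5),(292.5,137),(242,138))]);print(P.mean(0))
for k in range(4): d=P[k]-P[k-1];print(np.linalg.norm(d),np.degrees(np.arctan2(d[1],d[0])))
p=P.mean(0)[:2].tolist()
y=np.radians(4)
rows(p+[.09],y);rows(p+[.014],y)
E
```

```text
((266.0, 110.49998474121094), (49.99999237060547, 50.99999237060547), -0.0) [[242, 87], [243, 136], [291, 135], [291, 85]]
[ 0.48693612 -0.15873689  0.008     ]
0.062035165352154614 -175.70326894169017
0.05973629128123386 94.804726116977
0.06176102931126325 6.317025555461366
0.06191696233579675 -84.92394643737656
rows [ 49.5   9.5 177.2] turn -0.2 yaw -176.2 tilt [-0.035  -0.0288 -0.999 ] q7 1.821 t 11.0
rows [ 46.7  11.6 253.1] turn -0.2 yaw -176.2 tilt [-0.035  -0.0288 -0.999 ] q7 1.821 t 11.0
```

```bash
python3 -m crank '[[[49,9.5,50,-1,0.2],[49,9.5,100,-1,0.2],[49,9.5,150,-1,0.2],[49,9.5,185,-1,0.2],[47,11.5,220,-1,0.2],[47,11.5,240,-1,0.2],[47,11.5,253,-1,0.2],[47,11.5,253,-1,0.2],[47,11.5,253,-1,0.2],[47,11.5,253,-1,-1],[47,11.5,253,-1,-1],[47,11.5,253,-1,-1],[47,11.5,253,-1,-1],[47,11.5,253,-1,-1],[47,11.5,253,-1,-1],[47,11.5,253,-1,-1]]]' 15
python3 - <<'E'
from h import *
from bench import r
rows([.486,-.158,.2],np.radians(4)); print(r.read_state()["torque"])
E
```

```text
time: 12.6
ee_pos: [0.4866, -0.1602, 0.0148]
eef_rot: [-0.042, 0.999, -0.014, -0.018]
ft_force: [-0.6, 2.4, 2.7]
width: 0.0118
grip_force: 14.9
rows [   7.3   -2.6 -185.1] turn 0.8 yaw -175.2 tilt [-0.0347 -0.0291 -0.999 ] q7 1.839 t 12.6
[ 0.64671378  0.19305169 -0.03823033]
```

```bash
python3 -m crank '[[[0,0,-20,0,-1],[0,0,-50,0,-1],[0,0,-90,0,-1],[0,0,-140,0,-1],[0,0,-185,0,-1],[0,0,-185,0,-1]]]' 15
python3 - <<'E'
from h import *
from bench import r
y=np.radians(11.4);th=.3
for h in(.06,.012,0):
    n=np.array([-np.sin(th)*np.cos(y),-np.sin(th)*np.sin(y),np.cos(th)])
    G=np.array([.5222,.1176,.0891])+n*(.033+h); print(G)
    rows(G-.019*np.array([.035,.029,.999]),y)
s=r.read_state();print(s["ft_force"],s["torque"],s["width"],s["ee_pos"])
c=r.camera("scene"); np.savez("s5.npz",**c)
cv2.imwrite("pics/s5.png",cv2.resize(c["image"][120:250,170:400],None,fx=3.4,fy=3.4,interpolation=2)[...,::-1])
E
```

```text
time: 13.2
ee_pos: [0.496, -0.1555, 0.2055]
eef_rot: [-0.042, 0.999, -0.015, -0.013]
ft_force: [1.3, 0.1, -2.5]
width: 0.0117
grip_force: 15.0
[0.49525884 0.11216771 0.17794629]
rows [-22.2 267.5  38.2] turn -6.6 yaw -175.2 tilt [-0.025  -0.0313 -0.9992] q7 1.839 t 13.2
[0.50916395 0.11497147 0.13209014]
rows [-37.6 270.5  83.6] turn -6.6 yaw -175.2 tilt [-0.025  -0.0313 -0.9992] q7 1.839 t 13.2
[0.51264023 0.11567241 0.1206261 ]
rows [-41.4 271.2  94.9] turn -6.6 yaw -175.2 tilt [-0.025  -0.0313 -0.9992] q7 1.839 t 13.2
[ 1.33883022  0.08192932 -2.52180608] [ 0.12858152 -0.2057073   0.04443256] 0.011722349986197074 [ 0.49599732 -0.15552661  0.2055063 ]
```

View pics/s5.png

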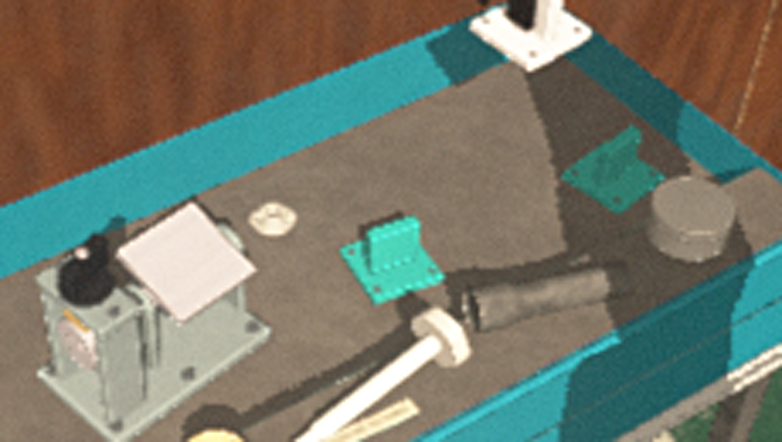

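```bash
python3 -m crank '[[[-20,40,0,-6.6,-1],[-22,90,0,-6.6,-1],[-22,140,0,-6.6,-1],[-22,190,10,-6.6,-1],[-22,235,25,-6.6,-1],[-22,260,38,-6.6,-1],[-22,267,38,-6.6,-1],[-22,267,38,-6.6,-1],[-22,267,38,-6.6,-1]]]' 10
cat > st.py <<'E'
from h import *
from bench import r
y=np.radians(11.4);th=.3
n=np.array([-np.sin(th)*np.cos(y),-np.sin(th)*np.sin(y),np.cos(th)]);u=np.array([np.cos(th)*np.cos(y),np.cos(th)*np.sin(y),np.sin(th)]);v=np.cross(n,u)
s=r.read_state();M=R.from_quat(s["eef_rot"]).as_matrix();G=s["ee_pos"]-.019*M[:,2]
d=G-np.array([.5222,.1176,.0891]);print("face frame of grasp mm",(np.array([d@u,d@v,d@n])*1000).round(1))
print("F",s["ft_force"].round(1),"T",s["torque"].round(2),s["width"],s["grip_force"])
for h in(.03,.012,.006,0,-.003): print(h,end=" ");rows(np.array([.5222,.1176,.0891])+n*(.033+h)+.019*M[:,2],y)
E
python3 st.py
```

```text
time: 14.15
ee_pos: [0.4912, 0.11, 0.1533]
eef_rot: [-0.099, 0.995, -0.013, -0.019]
ft_force: [-0.0, -0.5, -3.1]
width: 0.0115
grip_force: 10.0
face frame of grasp mm [-5.1 -0.9 88.7]
F [-0.  -0.5 -3.1] T [ 0.14 -0.21  0.03] 0.011510486337667542 9.999688075622544
0.03 rows [-13.4   1.4  22.5] turn -0.1 yaw -168.7 tilt [-0.0351 -0.0302 -0.9989] q7 1.41 t 14.15
0.012 rows [-19.4   1.8  39.4] turn -0.1 yaw -168.7 tilt [-0.0351 -0.0302 -0.9989] q7 1.41 t 14.15
0.006 rows [-21.4   1.9  45.1] turn -0.1 yaw -168.7 tilt [-0.0351 -0.0302 -0.9989] q7 1.41 t 14.15
0 rows [-23.4   2.1  50.7] turn -0.1 yaw -168.7 tilt [-0.0351 -0.0302 -0.9989] q7 1.41 t 14.15
-0.003 rows [-24.4   2.1  53.6] turn -0.1 yaw -168.7 tilt [-0.0351 -0.0302 -0.9989] q7 1.41 t 14.15
```

```bash
python3 -m crank '[[[-7,1,11,0,-1],[-13,1.4,22,0,-1],[-17,1.6,31,0,-1],[-19,1.8,38,0,-1],[-19.4,1.8,39.4,0,-1],[-19.8,1.8,40.4,0,-1],[-20.2,1.8,41.5,0,-1],[-20.6,1.8,42.6,0,-1],[-21,1.9,43.7,0,-1],[-21.4,1.9,44.8,0,-1],[-21.4,1.9,44.8,0,-1]]]' 8
python3 st.py
```

```text
time: 15.25
ee_pos: [0.5097, 0.1161, 0.1082]
eef_rot: [-0.099, 0.995, -0.013, -0.019]
ft_force: [-3.8, -1.8, 4.3]
width: 0.0121
grip_force: 8.0
face frame of grasp mm [-0.   1.5 39.8]
F [-3.8 -1.8  4.3] T [-0.32  0.8   0.01] 0.012085468737390994 7.994248000904918
0.03 rows [  7.7  -2.  -21.8] turn -0.0 yaw -168.62 tilt [-0.0354 -0.0299 -0.9989] q7 1.395 t 15.25
0.012 rows [ 1.7 -1.6 -4.8] turn -0.0 yaw -168.62 tilt [-0.0354 -0.0299 -0.9989] q7 1.395 t 15.25
0.006 rows [-0.3 -1.4  0.8] turn -0.0 yaw -168.62 tilt [-0.0354 -0.0299 -0.9989] q7 1.395 t 15.25
0 rows [-2.3 -1.3  6.5] turn -0.0 yaw -168.62 tilt [-0.0354 -0.0299 -0.9989] q7 1.395 t 15.25
-0.003 rows [-3.3 -1.3  9.3] turn -0.0 yaw -168.62 tilt [-0.0354 -0.0299 -0.9989] q7 1.395 t 15.25
```

```bash
python3 -m crank '[[[-0.3,-0.3,1,0,-1],[-0.7,-0.6,2,0,-1],[-1,-0.8,3,0,-1],[-1,-0.8,3,0,-1]]]' 8
python3 st.py|head -2
python3 -m crank '[[[-0.3,-0.3,0.8,0,-1],[-0.7,-0.4,1.5,0,-1],[-0.7,-0.4,1.5,0,-1]]]' 8
python3 st.py|head -2
```

```text
time: 15.65
ee_pos: [0.5102, 0.1158, 0.105]
eef_rot: [-0.1, 0.995, -0.013, -0.02]
ft_force: [-5.6, -1.1, 4.1]
width: 0.0124
grip_force: 8.0
face frame of grasp mm [-0.5  1.  36.6]
F [-5.6 -1.1  4.1] T [-0.04  1.23  0.08] 0.012417131185281536 7.995144976302981
time: 15.95
ee_pos: [0.511, 0.1156, 0.1034]
eef_rot: [-0.1, 0.995, -0.013, -0.02]
ft_force: [-6.1, -0.7, 4.0]
width: 0.0121
grip_force: 8.0
face frame of grasp mm [-0.3  0.7 35. ]
F [-6.1 -0.7  4. ] T [0.04 1.24 0.11] 0.012126095567829774 7.996177141287717
```

```bash
python3 -m crank '[[[-0.3,-0.2,0.8,0,-1],[-0.7,-0.3,1.5,0,-1],[-0.7,-0.3,1.5,0,-1],[-0.7,-0.3,1.5,0,-1]]]' 8
python3 st.py|head -2
python3 - <<'E'
from h import *
from bench import r
a=r.camera("scene");b=r.camera("top"); np.savez("s6.npz",**a); np.savez("t6.npz",**b)
o=np.hstack([cv2.resize(a["image"][160:240,165:265],(400,320),interpolation=2),cv2.resize(b["image"][155:235,180:280],(400,320),interpolation=2)])
cv2.imwrite("pics/s6.png",o[...,::-1])
E
```

```text
time: 16.35
ee_pos: [0.5117, 0.1154, 0.1019]
eef_rot: [-0.1, 0.995, -0.013, -0.019]
ft_force: [-5.4, -0.9, 3.3]
width: 0.0123
grip_force: 8.0
face frame of grasp mm [-0.1  0.3 33.3]
F [-5.4 -0.9  3.3] T [0.11 1.05 0.08] 0.012254236832931606 7.996915825597171
```

View pics/s6.png

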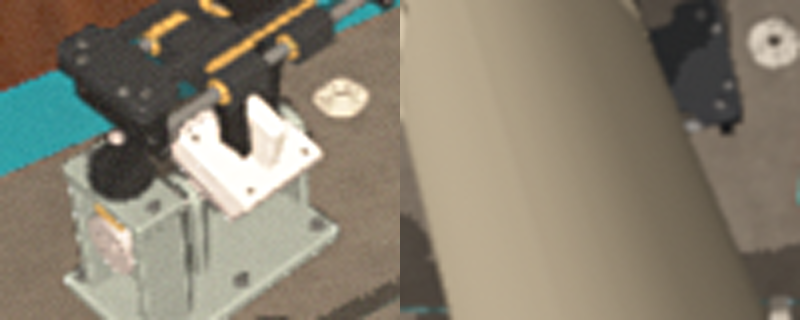

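```bash
python3 -m crank '[[[-0.3,0,0.8,0,-1],[-0.5,0,1.5,0,-1],[-0.5,0,1.5,0,-1]]]' 8
python3 st.py|head -2
python3 -m crank '[[[-0.3,0,0.8,0,-1],[-0.5,0,1.5,0,-1],[-0.5,0,1.5,0,-1]]]' 8
python3 st.py|head -2
```

```text
time: 16.75
ee_pos: [0.5122, 0.1154, 0.1004]
eef_rot: [-0.1, 0.995, -0.013, -0.019]
ft_force: [-5.6, -0.7, 2.4]
width: 0.0122
grip_force: 8.0
face frame of grasp mm [-0.1  0.2 31.7]
F [-5.6 -0.7  2.4] T [-0.02  1.03  0.05] 0.01220594371653277 7.998064184967006
time: 17.05
ee_pos: [0.5128, 0.1154, 0.0994]
eef_rot: [-0.1, 0.995, -0.013, -0.019]
ft_force: [-7.5, -1.2, 7.9]
width: 0.0124
grip_force: 8.0
face frame of grasp mm [ 0.2  0.1 30.5]
F [-7.5 -1.2  7.9] T [-0.18  1.27  0.06] 0.012396264924871444 7.995972863599832
```

```bash
python3 -m crank '[[[-0.2,0,0.5,0,-1],[-0.2,0,0.5,0,-1],[-0.2,0,0.5,0,-1]]]' 10
python3 st.py|head -2
python3 - <<'E'
from h import *
from bench import r
a=r.camera("wrist");b=r.camera("scene"); np.savez("w7.npz",**a); np.savez("s7.npz",**b)
o=np.hstack([cv2.resize(a["image"][80:240,150:360],(460,350),interpolation=2),cv2.resize(b["image"][175:230,200:253],(337,350),interpolation=2)])
cv2.imwrite("pics/w7.png",o[...,::-1])
E
```

```text
time: 17.35
ee_pos: [0.513, 0.1154, 0.0992]
eef_rot: [-0.1, 0.995, -0.013, -0.019]
ft_force: [-7.3, -2.0, 10.2]
width: 0.012
grip_force: 10.0
face frame of grasp mm [ 0.3  0.1 30.3]
F [-7.3 -2.  10.2] T [-0.29  1.74 -0.01] 0.012012272351142285 9.98885072807651
```

View pics/w7.png

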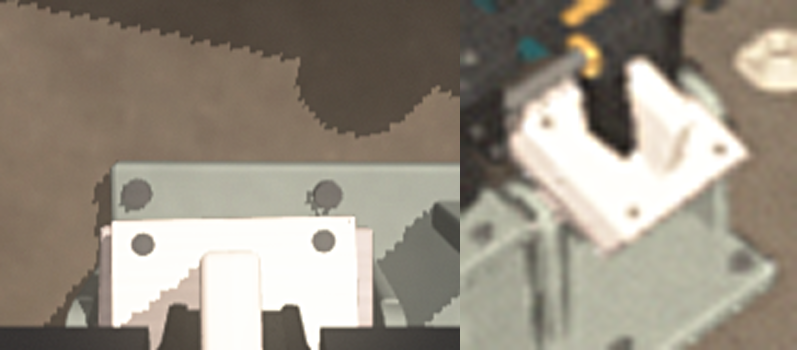

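```bash
python3 - <<'E'
from h import *
from scipy.optimize import least_squares
c=load("w7");y=np.radians(11.4)
C=lambda a,b:np.array((150+a/2.19,80+b/2.1875))-.3
tc=np.array([C(100,228),C(372,228)])
ax=np.array([.5222,.1176,0]) # face centre at th=.3
def frame(t): return np.array([[np.cos(t)*np.cos(y),np.cos(t)*np.sin(y),np.sin(t)],[-np.sin(y),np.cos(y),0],[-np.sin(t)*np.cos(y),-np.sin(t)*np.sin(y),np.cos(t)]]).T
for t in(.2,.25,.3,.35,.4,.45):
    F=frame(t);o=ax+[0,0,.07+.02*np.cos(t)]
    print(t,"table",proj(c,o+np.array([[-.035,.035,0],[-.035,-.035,0]])@F.T).round(1).tolist(),"plate",proj(c,o+np.array([[-.03,.03,.008],[-.03,-.03,.008],[-.021,.006,.046],[-.021,-.006,.046]])@F.T).round(1).tolist())
print("seen table",tc.round(1).tolist(),"plate",C(111,221).round(1),C(355,217).round(1),"rib",C(203,253).round(1),C(259,252).round(1))
# fit plate pitch p, along-slope offset from measured plate edge row and rib-end row, given grasp point
E
```

```text
0.2 table [[322.6, 184.5], [194.0, 183.8]] plate [[315.4, 194.7], [200.3, 193.9], [270.4, 222.3], [241.2, 222.1]]
0.25 table [[322.0, 184.4], [194.7, 183.6]] plate [[315.0, 193.7], [201.0, 192.9], [270.4, 216.3], [241.4, 216.1]]
0.3 table [[321.4, 184.4], [195.4, 183.7]] plate [[314.5, 192.8], [201.6, 192.1], [270.3, 210.4], [241.7, 210.2]]
0.35 table [[320.8, 184.6], [196.2, 183.8]] plate [[314.0, 192.1], [202.2, 191.4], [270.3, 204.8], [242.0, 204.6]]
0.4 table [[320.2, 184.8], [196.9, 184.1]] plate [[313.5, 191.5], [202.8, 190.8], [270.3, 199.4], [242.3, 199.2]]
0.45 table [[319.5, 185.2], [197.6, 184.5]] plate [[312.9, 191.1], [203.5, 190.3], [270.2, 194.2], [242.6, 194.0]]
seen table [[195.4, 183.9], [319.6, 183.9]] plate [200.4 180.7] [311.8 178.9] rib [242.4 195.4] [268.  194.9]
```

```bash
cat > pf.py <<'E'
from h import *
from scipy.optimize import least_squares
y=np.radians(11.4)
def frame(t): return np.array([[np.cos(t)*np.cos(y),np.cos(t)*np.sin(y),np.sin(t)],[-np.sin(y),np.cos(y),0],[-np.sin(t)*np.cos(y),-np.sin(t)*np.sin(y),np.cos(t)]]).T
def fit(c,vb,vr,G,ts=(.3,.35,.4)):
  for t in ts:
    F=frame(t);o=np.array([.5222,.1176,.07+.02*np.cos(t)])
    def P(q,p): return o+F@np.array([q[0],0,q[1]])+frame(t+q[2])@np.array(p)
    def e(q):
        lo=min(((P(q,[s*.03,0,0])-o)@F[:,2]) for s in(-1,1))
        bot=proj(c,P(q,[-.03,0,0]))[0,1];rib=proj(c,P(q,[-.021,0,.046]))[0,1]
        return [bot-vb,rib-vr,lo*1e3]
    r=least_squares(e,[-.003,0,-.03]); q=r.x
    g=frame(t+q[2]).T@(G-P(q,[0,0,0]))
    print(t,"plate x,z mm",(q[:2]*1e3).round(1),"pitch err",q[2].round(3),"cost",r.cost.round(3),"grasp in plate mm",(g*1e3).round(1),"flush pred",proj(c,o+F@np.array([-.03,0,0]))[0].round(1))
E
python3 - <<'E'
from pf import *
G=np.array([.513,.1154,.0992])+.019*np.array([.035,.03,.999])
fit(load("w7"),179.8,195.1,G,(.25,.3,.35,.4))
E
```

```text
0.25 plate x,z mm [-7.3  0.9] pitch err 0.031 cost 0.0 grasp in plate mm [ 6.9  0.1 28.9] flush pred [258.  193.1]
0.3 plate x,z mm [-7.3  0.6] pitch err -0.02 cost 0.0 grasp in plate mm [ 7.   0.1 29.9] flush pred [258.1 193. ]
0.35 plate x,z mm [-7.   2.1] pitch err -0.069 cost 0.0 grasp in plate mm [ 6.9  0.1 29.1] flush pred [258.1 193. ]
0.4 plate x,z mm [-6.6  3.5] pitch err -0.119 cost 0.0 grasp in plate mm [ 6.9  0.1 28.3] flush pred [258.2 193.2]
```

```bash
python3 - <<'E'
from h import *
from scipy.optimize import least_squares
P0=np.array([[.5478,.157,.099],[.5612,.0903,.099],[.4968,.077,.079],[.4831,.1452,.079]])
vs={"w1":4,"w2":3,"scene0":3,"top0":2,"s5":3};obs={}
for n,w in vs.items():
    c=load(n);g=cv2.cvtColor(c["image"],cv2.COLOR_RGB2GRAY)
    p=proj(c,P0).astype(np.float32).reshape(-1,1,2);q=cv2.cornerSubPix(g,p.copy(),(w,w),(-1,-1),(3,50,.01))
    obs[n]=q[:,0];print(n,p[:,0].round(1).tolist(),q[:,0].round(1).tolist())
def ana(ns):
    def e(x):
        Q=x[:12].reshape(4,3);o=x[12:].reshape(-1,2)
        return np.concatenate([(proj(load_[n],Q)+o[i]-obs[n]).ravel() for i,n in enumerate(ns)]+[o.ravel()*.5])
    load_={n:load(n) for n in ns}
    r=least_squares(e,np.r_[P0.ravel(),np.zeros(2*len(ns))],loss="soft_l1");Q=r.x[:12].reshape(4,3)
    up=(Q[0]+Q[1]-Q[2]-Q[3])/2
    nrm=np.cross(Q[0]-Q[2],Q[3]-Q[1]);nrm/=np.linalg.norm(nrm);print(ns,Q.mean(0).round(4),"len",np.linalg.norm(up).round(4),"slope",np.arcsin(up[2]/np.linalg.norm(up)).round(3),"n",nrm.round(3),"off",r.x[12:].round(1))
ana(list(vs));ana(["w1","w2","scene0","s5"]);ana(["w2","scene0"])
E
```

```text
w1 [[228.89999389648438, 55.400001525878906], [293.0, 41.70000076293945], [301.0, 104.5999984741211], [241.60000610351562, 116.69999694824219]] [[228.8000030517578, 55.5], [293.8999938964844, 42.0], [301.3999938964844, 104.9000015258789], [243.0, 116.9000015258789]]
w2 [[260.20001220703125, 34.5], [342.6000061035156, 16.700000762939453], [346.8999938964844, 98.0], [272.3999938964844, 113.0999984741211]] [[259.5, 35.400001525878906], [343.29998779296875, 17.100000381469727], [346.5, 98.19999694824219], [273.70001220703125, 113.30000305175781]]
scene0 [[204.3000030517578, 192.60000610351562], [225.8000030517578, 178.8000030517578], [244.39999389648438, 198.39999389648438], [222.6999969482422, 213.39999389648438]] [[203.5, 193.8000030517578], [226.0, 178.6999969482422], [245.0, 198.6999969482422], [219.8000030517578, 211.39999389648438]]
top0 [[213.8000030517578, 175.89999389648438], [238.89999389648438, 170.39999389648438], [244.6999969482422, 195.60000610351562], [219.1999969482422, 201.1999969482422]] [[213.1999969482422, 175.39999389648438], [238.10000610351562, 169.89999389648438], [244.10000610351562, 196.3000030517578], [219.1999969482422, 201.1999969482422]]
s5 [[204.3000030517578, 192.60000610351562], [225.8000030517578, 178.8000030517578], [244.39999389648438, 198.39999389648438], [222.6999969482422, 213.39999389648438]] [[203.39999389648438, 193.89999389648438], [226.0, 178.6999969482422], [245.0, 198.60000610351562], [219.8000030517578, 211.39999389648438]]
['w1', 'w2', 'scene0', 'top0', 's5'] [0.5223 0.117  0.0876] len 0.068 slope 0.235 n [-0.224 -0.07   0.972] off [ 0.4  0.2  0.2  0.1 -0.5 -0.5 -0.7 -0.2 -0.5 -0.5]
['w1', 'w2', 'scene0', 's5'] [0.5224 0.1169 0.0871] len 0.0678 slope 0.228 n [-0.215 -0.075  0.974] off [ 0.3  0.2  0.1  0.2 -0.5 -0.6 -0.6 -0.6]
['w2', 'scene0'] [0.5225 0.1169 0.0867] len 0.0678 slope 0.227 n [-0.213 -0.084  0.974] off [ 0.2  0.2 -0.5 -0.7]
```

```bash
python3 -m crank '[[[0.1,0,-0.6,0,-1],[0.1,0,-0.6,0,-1],[-0.9,0,-0.9,0,-1],[-1.9,0,-1.2,0,-1],[-2.9,0,-1.5,0,-1],[-3.9,0,-1.8,0,-1],[-4.9,0,-2.0,0,-1],[-5.9,0,-2.3,0,-1],[-6.3,0,-2.4,0,-1],[-6.3,0,-2.4,0,-1]]]' 15
python3 st.py|head -2
python3 - <<'E'
from h import *
from bench import r
a=r.camera("wrist");np.savez("w8.npz",**a)
g=cv2.cvtColor(a["image"],cv2.COLOR_RGB2HSV)
for u in(197,225,235,255,290,305,317): print(u,[(int(v),int(s)) for s,v in g[168:204:1,u,1:]])
E
```

```text
time: 18.45
ee_pos: [0.5179, 0.1164, 0.1006]
eef_rot: [-0.1, 0.995, -0.013, -0.021]
ft_force: [-12.0, -2.9, 10.8]
width: 0.012
grip_force: 15.0
face frame of grasp mm [ 5.6  0.1 30.2]
F [-12.   -2.9  10.8] T [-0.33  2.71  0.12] 0.011991315436939385 14.997182433126
197 [(93, 63), (95, 62), (94, 62), (93, 63), (92, 67), (89, 66), (110, 51), (201, 41), (239, 35), (241, 32), (242, 31), (242, 32), (243, 30), (244, 29), (244, 29), (246, 29), (246, 29), (203, 41), (154, 38), (151, 39), (153, 38), (157, 37), (152, 35), (152, 40), (153, 35), (154, 38), (153, 40), (151, 41), (150, 41), (148, 38), (150, 37), (152, 39), (153, 42), (153, 37), (153, 37), (157, 41)]
225 [(179, 20), (180, 20), (180, 21), (180, 23), (182, 24), (179, 23), (168, 29), (211, 42), (235, 34), (238, 27), (238, 26), (241, 26), (252, 18), (254, 8), (254, 6), (254, 4), (254, 4), (254, 5), (254, 6), (254, 6), (254, 4), (254, 4), (254, 5), (254, 5), (254, 6), (254, 5), (254, 4), (254, 4), (254, 4), (254, 5), (254, 5), (254, 5), (254, 4), (254, 5), (254, 4), (254, 4)]
235 [(177, 23), (177, 24), (177, 23), (178, 24), (180, 23), (1
[... 1151 characters left out ...]
24), (205, 39), (228, 38), (236, 29), (238, 29), (252, 18), (255, 7), (254, 4), (254, 4), (254, 4), (254, 4), (254, 4), (255, 5), (255, 3), (255, 1), (255, 1), (255, 2), (255, 2), (255, 3), (254, 2), (254, 3), (254, 4), (254, 5), (254, 4), (254, 4), (254, 4), (254, 4), (254, 3), (254, 2), (254, 2)]
317 [(178, 23), (179, 23), (179, 24), (180, 21), (178, 20), (179, 20), (178, 19), (194, 35), (224, 40), (237, 30), (240, 26), (239, 26), (239, 26), (239, 26), (240, 23), (240, 22), (240, 24), (239, 26), (237, 25), (237, 27), (237, 26), (238, 26), (239, 26), (238, 27), (237, 27), (237, 27), (238, 27), (238, 26), (238, 25), (236, 27), (235, 28), (237, 27), (240, 26), (241, 26), (241, 25), (242, 25)]
```

```bash
python3 -m crank '[[[0.4,0,0,0,-1],[0.4,0,0,0,-1],[0.4,0,0,0,-1],[0.4,0,0,0,-1],[0.4,0,0,0,-1]]]' 15
python3 st.py|head -2
python3 - <<'E'
from pf import *
from bench import r
s=r.read_state();M=R.from_quat(s["eef_rot"]).as_matrix();G=s["ee_pos"]-.019*M[:,2]
c=load("w8");fit(c,179.3,195.0,G,(.24,.27,.3,.33))
for t in(.24,.3): print(proj(c,np.array([.5222,.1176,.07+.02*np.cos(t)])+frame(t)@np.array([-.035,0,0])))
a,b=load("s5")["image"],r.camera("scene")["image"]
print("speed",abs(s["joint_vel"]).max())
E
```

```text
time: 19.0
ee_pos: [0.5179, 0.1165, 0.1007]
eef_rot: [-0.1, 0.995, -0.013, -0.02]
ft_force: [-10.3, -1.3, 7.3]
width: 0.0123
grip_force: 15.0
face frame of grasp mm [ 5.6  0.2 30.2]
F [-10.3  -1.3   7.3] T [-0.23  2.19  0.13] 0.012281186746047855 14.9932509538678
0.24 plate x,z mm [-2.4  1. ] pitch err 0.033 cost 0.0 grasp in plate mm [ 7.   0.2 29. ] flush pred [258.  183.7]
0.27 plate x,z mm [-2.4  0. ] pitch err 0.002 cost 0.0 grasp in plate mm [ 7.1  0.2 30.2] flush pred [258.  183.7]
0.3 plate x,z mm [-2.3  0.8] pitch err -0.028 cost 0.0 grasp in plate mm [ 7.1  0.2 29.6] flush pred [258.1 183.7]
0.33 plate x,z mm [-2.2  1.7] pitch err -0.057 cost 0.0 grasp in plate mm [ 7.   0.2 29. ] flush pred [258.1 183.7]
[[258.05607301 174.59461009]]
[[258.13404037 174.72306307]]
speed 0.001923750281215494
```

```bash
python3 -m crank '[[[0,0,0.3,0,-1],[0,0,0.6,0,-1],[0,0,0.6,0,-1],[0,0,0.6,0,-1]]]' 8
python3 st.py|head -2
python3 -m crank '[[[0,0,0,0,-1],[0,0,0,0,-1],[0,0,0,0,-1],[0,0,0,0,-1],[0,0,0,0,-1],[0,0,0,0,-1]]]' 15
python3 st.py|head -2
python3 - <<'E'
from h import *
from bench import r
a=r.camera("wrist");np.savez("w9.npz",**a)
for n in("w8","w9"):
    g=cv2.cvtColor(load(n)["image"],cv2.COLOR_RGB2HSV)[...,1].astype(int)
    for u in(225,255,290): print(n,u,g[173:200,u].tolist())
E
```

```text
time: 19.45
ee_pos: [0.5184, 0.1166, 0.1004]
eef_rot: [-0.1, 0.995, -0.013, -0.02]
ft_force: [-9.0, -1.7, 8.6]
width: 0.0122
grip_force: 8.2
face frame of grasp mm [ 6.   0.1 29.8]
F [-9.  -1.7  8.6] T [-0.21  1.75  0.04] 0.012216834288450365 8.172439439222217
time: 20.05
ee_pos: [0.5184, 0.1166, 0.1004]
eef_rot: [-0.1, 0.995, -0.013, -0.02]
ft_force: [-8.9, -2.1, 7.9]
width: 0.0118
grip_force: 15.1
face frame of grasp mm [ 5.9  0.2 29.8]
F [-8.9 -2.1  7.9] T [-0.13  1.87  0.08] 0.011828999321800359 15.116461892612278
w8 225 [23, 29, 42, 34, 27, 26, 26, 18, 8, 6, 4, 4, 5, 6, 6, 4, 4, 5, 5, 6, 5, 4, 4, 4, 5, 5, 5]
w8 255 [24, 26, 40, 33, 28, 24, 17, 10, 6, 5, 3, 4, 4, 5, 4, 4, 4, 4, 5, 4, 4, 8, 23, 20, 11, 9, 6]
w8 290 [23, 24, 38, 34, 28, 36, 23, 8, 5, 4, 3, 4, 4, 5, 4, 3, 4, 5, 4, 4, 3, 3, 4, 5, 4, 4, 4]
w9 225 [27, 42, 31, 27, 27, 35, 23, 9, 5, 4, 4, 5, 6, 6, 5, 4, 5, 6, 6, 5, 4, 4, 5, 5, 5, 5, 5]
w9 255 [25, 42, 34, 27, 24, 24, 13, 7, 5, 4, 4, 5, 5, 5, 4, 4, 5, 5, 5, 3, 3, 18, 23, 13, 10, 6, 5]
w9 290 [23, 39, 38, 30, 33, 16, 7, 5, 4, 3, 4, 4, 5, 4, 3, 3, 4, 4, 4, 3, 3, 4, 5, 5, 4, 4, 4]
```

```bash
python3 -c "
from bench import r
print(r.close_job())"
```

```text
the job is handed in; nothing more can be done
None
```

I handed the job in with the knob at about 1.29 rad by my estimate and the plate gripped and pressed flush on the sloped face at about 13 N, roughly 2 mm downhill of centre; the table edge showed no movement in the last check. The hand-in returned no verdict, the flushness is inferred from camera fits and contact stiffness, and during the first knob turn the last joint read −2.602 rad against its −2.6 limit with the wrist at about 72 N, so I released and re-gripped the other way round.

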